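# Check a reel-stand cap on the thread gauge and sort it

### The job

Check the orange winged cap that lies on the blue mat: put it open end down on the steel thread gauge and spin it clockwise until it turns no further. Then back it off, lift it free and set it standing upright in the green tray if it went fully home onto the gauge's shoulder, or in the red tray if it stopped short. Leave the other cap in the grey box and everything else on the bench where it is.

Things in the scene. Friction and masses are not known exactly. Their poses are not given: they have to be found in the camera images.
- cap_a_mid (a point): Orange plastic winged cap, 90 g: closed hub 46 mm across, 66 mm high, open end down; two opposite upright wings, 124 mm tip to tip, 9 to 11 mm thick, 14 to 42 mm above the rim. Three thread lugs inside, 5 mm above the rim. Point on its axis half-way up (33 mm above the rim), z up, wings along +x and -x. Looks like the other cap; only the gauge shows if it is good.
- cap_b_mid (a point): Orange plastic winged cap, 90 g: closed hub 46 mm across, 66 mm high, open end down; two opposite upright wings, 124 mm tip to tip, 9 to 11 mm thick, 14 to 42 mm above the rim. Three thread lugs inside, 5 mm above the rim. Point on its axis half-way up (33 mm above the rim), z up, wings along +x and -x. Looks like the other cap; only the gauge shows if it is good.
- gauge: Thread gauge, fixed: steel base 104 mm square, 16 mm high, with a round shoulder and an upright threaded plug, 36 mm over the threads. Origin under the base on the plug's axis, z up. Right-hand thread (clockwise goes down), three even starts, 27 mm per turn. A cap turns freely (a few newtons at a wing) till it tightens: stop at about 6 N, as one forced on jams (off again: up to 25 N). Under the thread it cannot be pulled straight off.
- gauge_shoulder (a point): Centre of the shoulder's flat top, 60 mm across, 30 mm above the bench. A good cap comes home here (rim on the shoulder, hiding the red band at the plug's foot) 0.6 to 0.95 turn after it is put on, and tightens within 0.1 turn more. A faulty cap stops with its rim about 9 mm above the shoulder after 0.25 to 0.6 turn, and tightens likewise.
- gauge_tip (a point): Centre of the plug's tip, 88 mm above the bench (plain pilot 25 mm thick above the thread). A cap let down over it rests on the thread's ramps, rim 46 to 56 mm above the bench depending on its yaw, and can be lifted straight off there. To take a cap off, turn it anticlockwise till its rim is over 50 mm above the bench (turned further it may click down 9 mm, still free), then lift.
- mat: The blue silicone repair mat, 340 mm (x) by 300 mm (y), 3 mm thick, fixed; 11 mm high tool strip along its far (+x) edge. Origin at the centre of its underside. The cap to be checked stands on it, rim down.
- green_tray: Green tray for good caps, fixed: 164 x 164 mm outside, walls 26 mm high and 3 mm thick, floor 3 mm thick. Origin at the centre of its underside, sides along its x and y.
- red_tray: Red tray for faulty caps, same shape as the green one. Origin at the centre of its underside.
- queue_box: Grey box, 170 x 170 mm, walls 26 mm high, floor 3 mm thick, fixed, at the right of the mat: the other cap waits in it and stays there. Origin at the centre of its underside.
- solder_reel: Bystander: reel of solder standing on its flange, 62 mm across, 50 mm high. Origin at the centre of its underside.
- flux_jar: Bystander: amber jar, 48 mm across, 55 mm high. Origin at the centre of its underside.
- cleaner_bottle: Bystander: white bottle, 60 mm across, 150 mm high. Origin at the centre of its underside.
- screwdriver: Bystander: screwdriver 170 mm long lying on the far part of the mat. Origin under its middle, long axis x.
- esd_brush: Bystander: brush 140 mm long lying on the bench between robot and gauge. Origin under its middle, long axis x.
- multimeter: Bystander: yellow multimeter lying flat, 150 x 75 x 39 mm. Origin at the centre of its underside.
- tape_roll: Bystander: amber roll of tape lying flat, 76 mm across, 19 mm high. Origin at the centre of its underside.
There are look-alikes about, which are no part of the job. There is more than one size of the green_tray; the job needs the largest.

How it is judged:
By the outcome, as a careful person would: the job done as asked, in the order asked, and still so for the second after the job is handed in, with the robot touching nothing.
It also fails if it takes over 72 s, if anything falls off the work surface, if the arm or the gripper's body presses on something with over 40 N, if the wrist force passes 120 N, or if a joint passes its speed limit or range.

### The arm

A 7-joint arm with a two-finger parallel gripper is mounted at the origin on the work surface. World frame = base frame: x ahead of the robot, y to its left, z up, the work surface at z = 0. Lengths are in m, angles in rad, forces in N, time in s.
With the tool pointing down it reaches from about 0.425 to 0.925 m from the base axis. Payload 6.8 kg.
Tool frame: the origin (TCP) lies at the very end of the fingers, on their centre line; the grasp point (between the pads) lies 19 mm behind it; z points along the fingers, y is the line along which they close (so a half turn about z gives the same grasp; the last joint's range is limited). The gripper opens to 85 mm and grips with 20 to 120 N. Pads are 22 mm wide; open, the fingers measure 114 mm over their backs; the gripper's body (76 mm by 85 mm) begins 54 mm behind the grasp point. The pads swing forward as they close: fully open they stand 13 mm farther back than shut.
Start: joints at [-1.373, 0.477, 0.022, 1.555, -0.011, 1.109, -0.083], TCP at [0.203, 0.644, 0.231] pointing down, gripper open.
Joint ranges: [-2.96, 2.96], [-0.34, 2.1], [-1.41, 1.46], [0.24, 2.44], [-1.37, 4.51], [0.17, 1.92], [-2.96, 2.96]. Speed limits (rad/s): [2.39, 2.39, 3.14, 3.14, 3.14, 3.14, 3.14].

### API

Orientations are given as a unit quaternion [w, x, y, z].
In Python, from station import get_obs, read_camera, hand_in gives the robot as it stands.
- The arm moves only by the tool arm_command, never from a script. Its argument "commands" is one flat list of numbers, 7 for each row, row after row: the shift along the tool's x, y, z in m, then the turn, a rotation vector about the tool's x, y, z in degrees, then the opening, from 0 (shut) to 1 (fully open). In form: [tx, ty, tz, rx, ry, rz, fingers, tx, ty, tz, rx, ry, rz, fingers, ...]. A call has 1 to 8 rows; each row is the pose to reach, as a shift and turn from the pose commanded when the call began, along the tool's axes at that moment; what a row does not reach only later rows make up. A row lasts 1/10 s, in which the tool goes at most 50 mm and 8.59 degrees, less where a joint would pass 70% of its speed; a pose out of reach is approached as far as the arm can. A call with a gripper value outside its range is refused whole. The fingers move at their own pace and stop on an object; "force" is the grip in N (left out, the last holds). Time passes only in rows, so rows that repeat a pose let the fingers close. It gives the time, the measured TCP pose, the force, the opening and the grip force at its end, in the units of the state.
- get_obs(): the state, without advancing time (a new reading comes with each control period).
- read_camera(name): name is "side" or "top" or "wrist"; returns a dict with "img" (480x640x3 uint8, red, green, blue), "camera_matrix" (3x3 intrinsics, pixels), "k1" (the pictures are not rectified: a ray, as slopes to the right and down, at radius r is drawn at 1 + k1 r^2 times it, then the intrinsics apply), "pose" (4x4, takes a point from camera to world coordinates). Camera axes: x right, y down, z forward; pixel columns grow to the right and rows downward; lengths in m; the calibration is good to about 2 mm. A picture is of the moment at which its call begins. There is no depth.
- hand_in(): hands the job in; it is judged then, once.
The state is a dict: "t": time; "q": joint angles; "joint_vel": joint speeds; "joint_torque": joint torques, N m; "eef_pos": TCP position; "tool_rot": TCP orientation; "contact_force": force on the tool from outside, world axes, zero at the start; "torque": the same for the moment, N m; "gripper_width": opening from 0.0 (shut) to 1.0 (fully open); "grasp_force": force on a finger pad.
Only numpy, scipy, OpenCV 4.12 (cv2) and the standard library are available. Lean on these libraries where they do the work, as an engineer would, in place of code of your own. Each camera call takes 0.05 s, during which the arm holds its last target. There are 200 camera calls.

## Working session

There is one attempt and no reset: what is moved stays moved. The work goes in short steps, Python scripts to look and compute and a tool call to move; the robot and the scene stay as the last step left them, time stands still between calls to the robot, and variables do not carry over. Pictures are saved under pics/ and viewed, at most 10 in all, crops included, and the job is handed in when it is done.

Besides the shell and the picture viewer there is one more tool, called as name(argument=value, ...), one argument or row to a line, values as JSON. arm_command: Moves the arm, as the interface text tells. Its arguments: {"type":"object","properties":{"commands":{"type":"array","items":{"type":"number"}},"force":{"type":"number"}},"required":["commands"]}

```bash
mkdir -p pics; ls; cat > h.py <<'E'
import sys; sys.path.insert(0,'.')
import numpy as np, cv2
from station import get_obs, read_camera, hand_in
from scipy.spatial.transform import Rotation as R
def snap(n,f,crop=None,scale=1):
    c=read_camera(n); im=c['img'][:,:,::-1]
    if crop: x0,y0,x1,y1=crop; im=im[y0:y1,x0:x1]
    if scale!=1: im=cv2.resize(im,None,fx=scale,fy=scale,interpolation=cv2.INTER_CUBIC)
    cv2.imwrite('pics/'+f,im); return c
def ray(c,u,v):
    K=c['camera_matrix']; d=np.array([(u-K[0,2])/K[0,0],(v-K[1,2])/K[1,1]]); s=d.copy()
    for _ in range(20): s=d/(1+c['k1']*(s@s))
    T=np.array(c['pose']); return T[:3,3],T[:3,:3]@np.array([s[0],s[1],1])
def at(c,u,v,z):
    o,d=ray(c,u,v); return o+d*(z-o[2])/d[2]
def proj(c,p):
    T=np.array(c['pose']); q=T[:3,:3].T@(np.array(p)-T[:3,3]); s=q[:2]/q[2]; s=s*(1+c['k1']*(s@s)); K=c['camera_matrix']
    return np.array([K[0,0]*s[0]+K[0,2],K[1,1]*s[1]+K[1,2]])
def tool(p):  # world point -> shift in current tool axes
    o=get_obs(); w,x,y,z=o['tool_rot']; return R.from_quat([x,y,z,w]).inv().apply(np.array(p)-o['eef_pos'])
E
python3 - <<'E'
from h import *
for n in ('top','side'):
    c=snap(n,n+'1.png'); print(n,np.round(c['pose'],3).tolist(),c['camera_matrix'].tolist() if hasattr(c['camera_matrix'],'tolist') else c['camera_matrix'],c['k1'])
o=get_obs(); print({k:np.round(v,3).tolist() for k,v in o.items()})
E
```

```text
pics
top [[-0.013, -0.991, 0.13, 0.31], [-1.0, 0.014, 0.003, 0.008], [-0.005, -0.13, -0.991, 1.458], [0.0, 0.0, 0.0, 1.0]] [[490.1433097564387, 0.0, 321.7387141224252], [0.0, 490.1433097564387, 241.77958025683125], [0.0, 0.0, 1.0]] 0.009218402711092174
side [[-0.926, -0.21, 0.313, 0.008], [-0.377, 0.523, -0.764, 1.271], [-0.003, -0.826, -0.564, 1.009], [0.0, 0.0, 0.0, 1.0]] [[462.27343080251853, 0.0, 315.53120574967727], [0.0, 462.27343080251853, 241.23868093751435], [0.0, 0.0, 1.0]] 0.008678758007829532
{'t': 0.1, 'q': [-1.373, 0.478, 0.022, 1.556, -0.012, 1.109, -0.083], 'joint_vel': [-0.001, -0.003, 0.001, -0.003, -0.001, -0.0, -0.0], 'joint_torque': [0.004, -59.776, 1.613, -28.196, 0.013, 0.005, -0.0], 'eef_pos': [0.203, 0.643, 0.23], 'tool_rot': [-0.0, 0.152, 0.988, -0.001], 'contact_force': [-0.03, 0.523, 0.846], 'torque': [0.053, 0.023, 0.008], 'grasp_force': 0.0, 'gripper_width': 0.997}
```

View pics/top1.png

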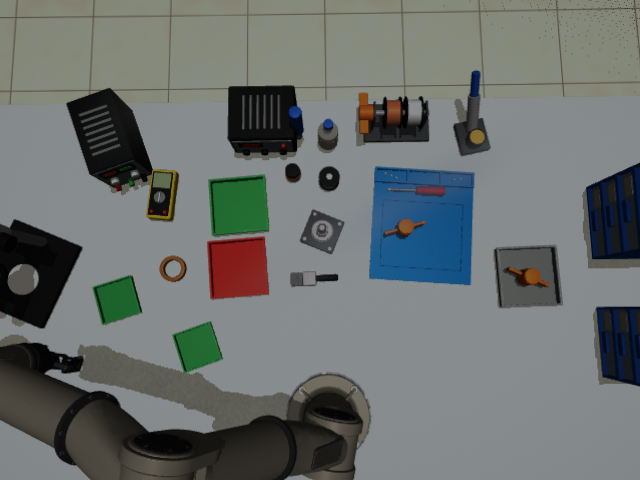

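View pics/side1.png

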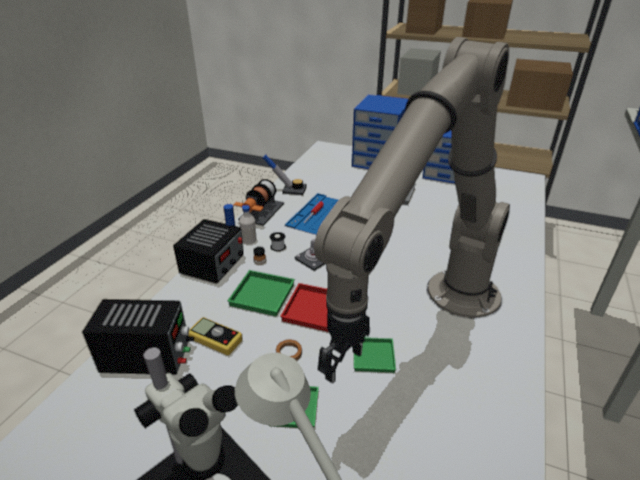

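The top view shows the cap to check on the blue mat at (405,228), and the other cap in the grey box at (531,277). The gauge is at (322,231) and the red tray at (238,268). There are three green trays, at (239,205), (118,300) and (198,347). The one at (239,205) is the largest, about 60 px wide against about 42 px.

```bash
python3 - <<'E'
from h import *
c=snap('top','crop1.png',(200,160,480,310),2.8)
img=c['img']; hsv=cv2.cvtColor(img,cv2.COLOR_RGB2HSV)
def comp(lo,hi,box):
    m=cv2.inRange(hsv,np.array(lo),np.array(hi)); k=np.zeros_like(m); x0,y0,x1,y1=box; k[y0:y1,x0:x1]=m[y0:y1,x0:x1]
    p=np.column_stack(np.nonzero(k)[::-1]).astype(np.float32); return p
p=comp((5,150,120),(18,255,255),(376,205,440,260))
w=np.array([at(c,u,v,.045)[:2] for u,v in p]); 
print('cap centroid',w.mean(0),len(p)); 
d=w-w.mean(0); e=np.linalg.svd(d,full_matrices=False); print('axis',e[2][0],np.degrees(np.arctan2(*e[2][0][::-1])),'extent',np.ptp(d@e[2][0]))
for n,px in {'captop':(405,227,.069),'plug tip':(322,229,.088),'gaugeR':(343,222,.016),'gaugeL':(301,240,.016),'gaugeT':(313,211,.016),'gaugeB':(331,251,.016),'greenT':(239,205,.015),'redT':(238,268,.015),'bottle':(328,133,.1),'reel':(329,178,.05),'brush':(314,279,.01),'capB':(531,276,.069),'screw':(417,190,.02),'g2':(118,300,0),'g3':(198,347,0)}.items(): print(n,at(c,*px).round(3))
for n,(a,b) in {'green':((209,180),(269,233)),'red':((209,240),(269,297))}.items(): print(n,at(c,*a,.026).round(3),at(c,*b,.026).round(3))
E
```

```text
cap centroid [ 0.53783723 -0.23371546] 179
axis [ 0.25889242 -0.96590616] -74.99564749641962 extent 0.11594953580191464
captop [ 0.531 -0.227  0.069]
plug tip [0.526 0.011 0.088]
gaugeR [ 0.558 -0.052  0.016]
gaugeL [0.505 0.074 0.016]
gaugeT [0.592 0.037 0.016]
gaugeB [ 0.471 -0.015  0.016]
greenT [0.614 0.259 0.015]
redT [0.425 0.26  0.015]
bottle [ 0.803 -0.01   0.1  ]
reel [ 0.684 -0.012  0.05 ]
brush [0.389 0.037 0.01 ]
capB [ 0.386 -0.577  0.069]
screw [ 0.651 -0.275  0.02 ]
g2 [0.336 0.617 0.   ]
g3 [0.197 0.378 0.   ]
green [0.689 0.348 0.026] [0.526 0.168 0.026]
red [0.508 0.345 0.026] [0.338 0.168 0.026]
```

View pics/crop1.png

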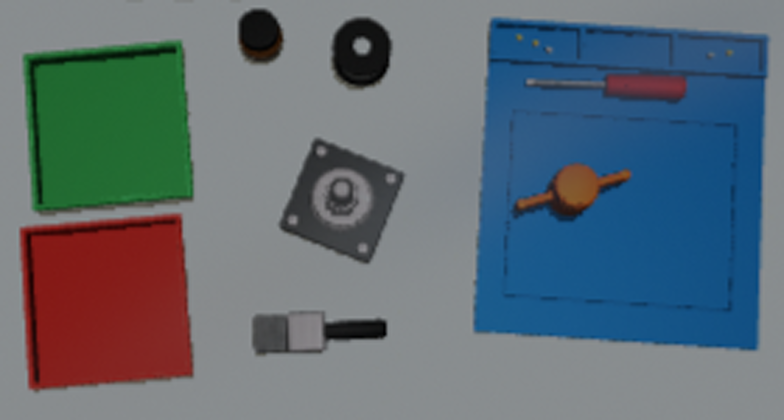

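The crop confirms the choice: the winged cap standing on the blue mat (crop ~(575,188)) is the one to check. The green tray above the red one is the large one, about 164 mm by my measurement. Next I go above the cap.

```bash
python3 - <<'E'
from h import *
print(tool([.533,-.229,.22]))
E
```

```text
[-0.57718295 -0.73247389  0.01162932]
```

arm_command(
  commands=[-0.577,-0.732,0.01,0,0,57.5,1,-0.577,-0.732,0.01,0,0,57.5,1,-0.577,-0.732,0.01,0,0,57.5,1,-0.577,-0.732,0.01,0,0,57.5,1,-0.577,-0.732,0.01,0,0,57.5,1,-0.577,-0.732,0.01,0,0,57.5,1,-0.577,-0.732,0.01,0,0,57.5,1,-0.577,-0.732,0.01,0,0,57.5,1],
)

```text
t: 0.95
eef_pos: [0.345, 0.2676, 0.227]
tool_rot: [-0.0, 0.61, 0.792, 0.0]
contact_force: [1.5, -0.7, 0.2]
gripper_width: 1.004
grasp_force: 0.0
```

```bash
python3 - <<'E'
from h import *
o=get_obs(); print(tool([.533,-.229,.22]),{k:np.round(v,3).tolist() for k,v in o.items()})
w,x,y,z=o['tool_rot']; print(R.from_quat([x,y,z,w]).as_matrix().round(3))
E
```

```text
[-0.52817025  0.05473329  0.00678012] {'t': 0.95, 'q': [-1.127, 0.075, 0.345, 2.12, -0.031, 0.952, -0.506], 'joint_vel': [0.59, -0.322, 0.386, 0.355, 0.09, -0.056, 1.005], 'joint_torque': [-5.0, -26.698, -1.064, -25.022, -0.283, 0.292, -2.255], 'eef_pos': [0.345, 0.268, 0.227], 'tool_rot': [-0.0, 0.61, 0.792, 0.0], 'contact_force': [1.511, -0.701, 0.16], 'torque': [0.028, -0.079, 0.026], 'grasp_force': 0.0, 'gripper_width': 1.004}
[[-0.256  0.967 -0.   ]
 [ 0.967  0.256  0.   ]
 [ 0.     0.    -1.   ]]
```

arm_command(
  commands=[-0.49,0.05,0.005,0,0,0,1,-0.49,0.05,0.005,0,0,0,1,-0.49,0.05,0.005,0,0,0,1,-0.49,0.05,0.005,0,0,0,1,-0.49,0.05,0.005,0,0,0,1,-0.49,0.05,0.005,0,0,0,1,-0.49,0.05,0.005,0,0,0,1,-0.49,0.05,0.005,0,0,0,1],
)

```text
t: 1.75
eef_pos: [0.4871, -0.106, 0.223]
tool_rot: [0.0, 0.609, 0.793, 0.0]
contact_force: [1.2, -0.5, 0.8]
gripper_width: 0.998
grasp_force: 0.0
```

```bash
python3 - <<'E'
from h import *
o=get_obs(); print(tool([.533,-.229,.22]),{k:np.round(v,3).tolist() for k,v in o.items()})
E
```

```text
[-0.13064398  0.01243968  0.00300173] {'t': 1.75, 'q': [-0.53, 0.227, 0.727, 2.015, -0.184, 0.963, 0.552], 'joint_vel': [0.961, 0.619, 0.23, -0.532, -0.522, 0.119, 1.42], 'joint_torque': [-4.167, -36.724, 5.807, -22.479, 0.962, -0.023, -1.852], 'eef_pos': [0.487, -0.106, 0.223], 'tool_rot': [0.0, 0.609, 0.793, 0.0], 'contact_force': [1.151, -0.462, 0.752], 'torque': [-0.027, -0.035, 0.0], 'grasp_force': 0.0, 'gripper_width': 0.998}
```

arm_command(
  commands=[-0.1,0.01,0,0,0,0,1,-0.1,0.01,0,0,0,0,1,-0.1,0.01,0,0,0,0,1,-0.1,0.01,0,0,0,0,1,-0.1,0.01,0,0,0,0,1],
)

```text
t: 2.25
eef_pos: [0.5221, -0.1971, 0.2225]
tool_rot: [-0.001, 0.608, 0.794, 0.0]
contact_force: [-0.1, 0.3, 1.1]
gripper_width: 1.001
grasp_force: 0.0
```

```bash
python3 - <<'E'
from h import *
c=snap('wrist','w1.png'); o=get_obs(); print(tool([.533,-.229,.22]),o['eef_pos'],o['q'])
print(np.round(c['pose'],3).tolist(),proj(c,[.533,-.229,.069]))
img=c['img']; hsv=cv2.cvtColor(img,cv2.COLOR_RGB2HSV); m=cv2.inRange(hsv,(5,130,80),(20,255,255)); p=np.column_stack(np.nonzero(m)[::-1]); print(len(p),p.min(0),p.max(0))
E
```

```text
[-0.03408198  0.00202723  0.00261158] [ 0.5221668  -0.1966257   0.22265661] [-0.32836373  0.35516899  0.73332471  1.88413652 -0.27995855  1.00764421
  0.78908688]
[[0.966, 0.248, 0.078, 0.502], [0.26, -0.92, -0.293, -0.121], [-0.001, 0.303, -0.953, 0.365], [0.0, 0.0, 0.0, 1.0]] [328.62523134 267.79552063]
4153 [304 181] [529 324]
```

View pics/w1.png

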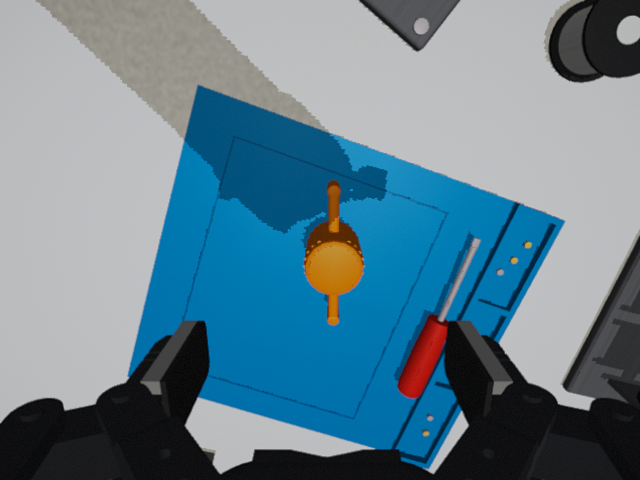

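The wrist view shows the cap's top disc centred at (334,268). The wing tips are at (334,187) and (333,321), square to the closing line.

```bash
python3 - <<'E'
from h import *
c=read_camera('wrist'); img=c['img']; hsv=cv2.cvtColor(img,cv2.COLOR_RGB2HSV)
print(at(c,334.3,268.5,.069), at(c,333.5,186,.045),at(c,333,322,.045), (at(c,333.5,186,.045)+at(c,333,322,.045))/2)
p=at(c,334.3,268.5,.069); p[2]=.029; print(tool(p), get_obs()['eef_pos'])
E
```

```text
[ 0.53760861 -0.22792757  0.069     ] [ 0.52142034 -0.17020656  0.045     ] [ 0.55266979 -0.28495798  0.045     ] [ 0.53704506 -0.22758227  0.045     ]
[-0.03459452  0.00658056  0.19375473] [ 0.52228257 -0.19647975  0.22279662]
```

arm_command(
  commands=[-0.0345,0.0065,0,0,0,0,1,-0.0345,0.0065,0.04,0,0,0,1,-0.0345,0.0065,0.08,0,0,0,1,-0.0345,0.0065,0.1,0,0,0,1,-0.0345,0.0065,0.1,0,0,0,1,-0.0345,0.0065,0.1,0,0,0,1],
)

```text
t: 2.95
eef_pos: [0.5379, -0.2292, 0.1236]
tool_rot: [0.0, 0.608, 0.794, 0.0]
contact_force: [0.8, -0.2, 0.9]
gripper_width: 0.998
grasp_force: 0.0
```

```bash
python3 - <<'E'
from h import *
print(tool([.5375,-.228,.029]))
E
```

```text
[ 0.00122756 -0.00014139  0.09459389]
```

arm_command(
  commands=[0.001,0,0.035,0,0,0,1,0.001,0,0.07,0,0,0,1,0.001,0,0.094,0,0,0,1,0.001,0,0.094,0,0,0,0.3,0.001,0,0.094,0,0,0,0.3,0.001,0,0.094,0,0,0,0.3,0.001,0,0.094,0,0,0,0.3,0.001,0,0.094,0,0,0,0.3],
  force=40,
)

```text
t: 3.75
eef_pos: [0.5389, -0.2296, 0.0315]
tool_rot: [0.002, 0.609, 0.793, 0.001]
contact_force: [-0.8, 0.7, 7.1]
gripper_width: 0.533
grasp_force: 40.5
```

```bash
python3 - <<'E'
from h import *
o=get_obs(); print({k:np.round(v,3).tolist() for k,v in o.items()})
E
```

```text
{'t': 3.75, 'q': [-0.106, 0.658, 0.544, 1.945, -0.53, 0.678, 1.028], 'joint_vel': [-0.0, 0.001, 0.001, -0.0, -0.001, 0.002, 0.001], 'joint_torque': [0.102, -50.656, 9.937, -16.373, -0.111, -0.452, -0.011], 'eef_pos': [0.539, -0.23, 0.032], 'tool_rot': [0.002, 0.609, 0.793, 0.001], 'contact_force': [-0.822, 0.681, 7.061], 'torque': [0.104, 0.333, 0.024], 'grasp_force': 40.538, 'gripper_width': 0.533}
```

arm_command(
  commands=[0,0,-0.04,0,0,0,0.3,0,0,-0.08,0,0,0,0.3,0.04,0.02,-0.12,0,0,0,0.3,0.08,0.04,-0.15,0,0,0,0.3,0.12,0.05,-0.15,0,0,0,0.3,0.15,0.05,-0.15,0,0,0,0.3,0.15,0.05,-0.15,0,0,0,0.3,0.15,0.05,-0.15,0,0,0,0.3],
)

```text
t: 4.55
eef_pos: [0.5472, -0.0706, 0.1802]
tool_rot: [0.001, 0.608, 0.794, 0.001]
contact_force: [0.3, 0.4, -0.6]
gripper_width: 0.531
grasp_force: 41.5
```

```bash
python3 - <<'E'
from h import *
c=snap('wrist','w2.png'); o=get_obs(); print({k:np.round(v,3).tolist() for k,v in o.items()}); print(proj(c,[.526,.011,.088]),proj(c,[.526,.011,.03]))
E
```

```text
{'t': 4.6, 'q': [-0.542, 0.4, 0.716, 1.942, -0.328, 0.916, 0.599], 'joint_vel': [0.027, 0.014, 0.009, -0.002, -0.002, -0.001, -0.001], 'joint_torque': [-1.628, -41.286, 7.516, -23.904, -0.085, 0.044, -0.019], 'eef_pos': [0.547, -0.072, 0.18], 'tool_rot': [0.001, 0.609, 0.793, 0.001], 'contact_force': [0.152, -0.997, -0.21], 'torque': [-0.026, 0.033, -0.006], 'grasp_force': 41.516, 'gripper_width': 0.536}
[326.31150828 104.10824782] [326.17083274 106.24449319]
```

View pics/w2.png

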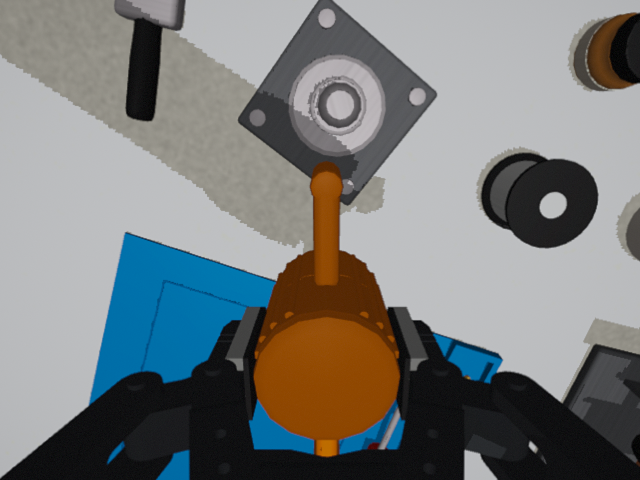

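The gauge is in view. The plug tip is at (340,102), the shoulder disc at about (337,106), and the base bolts are centred at (337,105). The cap is held square in the fingers.

```bash
python3 - <<'E'
from h import *
c=read_camera('wrist')
for u,v,z in ((340.5,102,.088),(337,106,.03),(337,105.3,.016)): print(at(c,u,v,z))
# shoulder ellipse check + cap top
print('cap top',at(c,327,378,.18-.0285+.066), get_obs()['eef_pos'])
E
```

```text
[0.53322178 0.01263248 0.088     ]
[0.53311256 0.01161107 0.03      ]
[0.53327031 0.01241564 0.016     ]
cap top [ 0.54702405 -0.06844273  0.2175    ] [ 0.54699046 -0.07267692  0.17982086]
```

```bash
python3 - <<'E'
from h import *
c=read_camera('wrist'); hsv=cv2.cvtColor(c['img'],cv2.COLOR_RGB2HSV)
print(hsv[378,327],hsv[300,327],hsv[260,327])
m=cv2.inRange(hsv,(5,130,int(hsv[378,327][2])-35),(25,255,255)); m[:310]=0; m[440:]=0
m=cv2.morphologyEx(m,cv2.MORPH_OPEN,np.ones((9,9)))
ct=max(cv2.findContours(m,0,2)[0],key=cv2.contourArea); e=cv2.fitEllipse(cv2.convexHull(ct)); print(e)
o=get_obs(); p=at(c,*e[0],o['eef_pos'][2]-.0285+.066); print(p,tool(p))
g=np.array([.533,.0123,.18]); print(tool(g))
E
```

```text
[ 15 248 145] [ 14 240  87] [ 15 255 145]
((326.23394775390625, 377.98028564453125), (122.76173400878906, 144.29220581054688), 89.72945404052734)
[ 0.54674973 -0.06932704  0.21709929] [ 0.00354287  0.00080095 -0.03750201]
[ 0.08599952  0.00836025 -0.00045956]
```

arm_command(
  commands=[0.088,0.0107,0,0,0,-130,0.3,0.088,0.0107,0,0,0,-130,0.3,0.088,0.0107,0,0,0,-130,0.3,0.088,0.0107,0,0,0,-130,0.3,0.088,0.0107,0,0,0,-130,0.3,0.088,0.0107,0,0,0,-130,0.3,0.088,0.0107,0,0,0,-130,0.3,0.088,0.0107,0,0,0,-130,0.3],
)

```text
t: 5.5
eef_pos: [0.5346, 0.0146, 0.179]
tool_rot: [0.0, 0.053, 0.999, -0.0]
contact_force: [-0.2, -0.3, -0.9]
gripper_width: 0.531
grasp_force: 41.5
```

```bash
cat >> h.py <<'E'
def st(p=None):
    o=get_obs(); w,x,y,z=o['tool_rot']; r=R.from_quat([x,y,z,w]); X=r.apply([1,0,0])
    print('q',np.round(o['q'],2),'pos',np.round(o['eef_pos'],4),'yawx',round(np.degrees(np.arctan2(X[1],X[0])),1),'tilt',r.apply([0,0,1]).round(3),'F',np.round(o['contact_force'],1),'T',np.round(o['torque'],3),'g',round(o['grasp_force'],1),round(o['gripper_width'],3),'t',o['t'])
    if p is not None: print('shift',tool(p).round(4))
E
python3 -c "
from h import *
st([.5347,.0148,.18])"
```

```text
q [-0.49  0.32  0.43  1.97 -0.17  0.89  1.49] pos [0.5346 0.0146 0.179 ] yawx 173.9 tilt [ 0.    -0.001 -1.   ] F [-0.2 -0.3 -0.9] T [ 0.009 -0.068  0.011] g 41.5 0.531 t 5.5
shift [-0.0001  0.0002 -0.001 ]
```

arm_command(
  commands=[0.0005,0.0004,0,0,0,-75,0.3,0.0005,0.0004,0,0,0,-75,0.3,0.0005,0.0004,0,0,0,-75,0.3,0.0005,0.0004,0,0,0,-75,0.3,0.0005,0.0004,0,0,0,-75,0.3,0.0005,0.0004,0,0,0,-75,0.3,0.0005,0.0004,0,0,0,-75,0.3,0.0005,0.0004,0,0,0,-75,0.3],
)

```text
t: 6.3
eef_pos: [0.5342, 0.015, 0.1789]
tool_rot: [-0.0, -0.52, 0.854, -0.0]
contact_force: [-0.7, 0.3, -1.2]
gripper_width: 0.534
grasp_force: 41.5
```

```bash
python3 -c "
from h import *
st([.5341,.0151,.18])
c=snap('wrist','w3.png')
hsv=cv2.cvtColor(c['img'],cv2.COLOR_RGB2HSV)
for v in (90,110,130):
  m=cv2.inRange(hsv,(5,130,v),(25,255,255)); m[:310]=0; m[440:]=0
  m=cv2.morphologyEx(m,cv2.MORPH_OPEN,np.ones((9,9)))
  ct=max(cv2.findContours(m,0,2)[0],key=cv2.contourArea); e=cv2.fitEllipse(cv2.convexHull(ct)); print(e)
  o=get_obs(); p=at(c,*e[0],o['eef_pos'][2]-.0285+.066); print(p,tool(p))
"
```

```text
q [-0.3   0.31  0.18  1.96 -0.07  0.89  2.59] pos [0.5342 0.015  0.1789] yawx -117.4 tilt [-0.    -0.001 -1.   ] F [-0.7  0.3 -1.2] T [ 0.016 -0.045  0.051] g 41.5 0.534 t 6.3
shift [-0.      0.0001 -0.0011]
((326.79541015625, 374.92205810546875), (130.46038818359375, 146.3941650390625), 88.25088500976562)
[0.53273422 0.01265237 0.21641052] [ 0.00272572  0.000211   -0.03749848]
((326.5971374511719, 378.2283020019531), (122.95162963867188, 144.3896484375), 89.70774841308594)
[0.53332124 0.01365993 0.21641052] [ 0.00156154  0.00014415 -0.03749914]
((326.38128662109375, 378.3425598144531), (121.81524658203125, 143.37744140625), 88.93492126464844)
[0.53339741 0.01366599 0.21641052] [ 1.52163702e-03  7.89965337e-05 -3.74991455e-02]
```

View pics/w3.png

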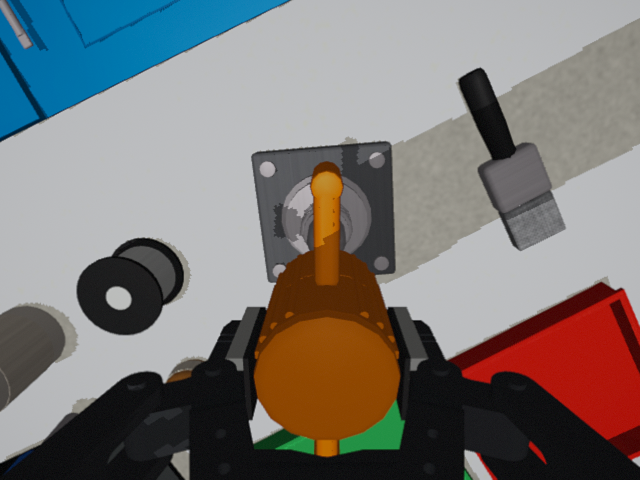

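The cap is over the gauge. The bolts are centred at about (326,216), which I use as a second measure of the gauge axis.

```bash
python3 -c "
from h import *
c=read_camera('wrist')
print(at(c,326,216,.016)); c=read_camera('top'); print(at(c,322,231.5,.016))
"
```

```text
[0.53284481 0.01225988 0.016     ]
[0.52991816 0.01104972 0.016     ]
```

arm_command(
  commands=[0,0,0.025,0,0,0,0.3,0,0,0.05,0,0,0,0.3,0,0,0.075,0,0,0,0.3,0,0,0.09,0,0,0,0.3,0,0,0.09,0,0,0,0.3,0,0,0.09,0,0,0,0.3],
)

```text
t: 7.05
eef_pos: [0.5325, 0.0156, 0.0884]
tool_rot: [-0.002, -0.517, 0.856, 0.0]
contact_force: [-3.6, -4.3, -3.2]
gripper_width: 0.534
grasp_force: 41.8
```

```bash
python3 -c "
from h import *
st()"
```

```text
q [-0.28  0.44  0.16  2.02 -0.11  0.69  2.61] pos [0.5325 0.0156 0.0884] yawx -117.7 tilt [-0.004 -0.002 -1.   ] F [-3.6 -4.3 -3.2] T [-0.915  0.749 -0.013] g 41.8 0.534 t 7.05
```

arm_command(
  commands=[0.002,0,0,0,0,0,0.3,0.002,0,0.003,0,0,0,0.3,0.002,0,0.005,0,0,0,0.3,0.002,0,0.005,0,0,0,0.3],
)

```text
t: 7.45
eef_pos: [0.5334, 0.0148, 0.0842]
tool_rot: [0.0, -0.518, 0.855, -0.0]
contact_force: [-1.4, -3.5, -2.0]
gripper_width: 0.537
grasp_force: 41.9
```

```bash
python3 -c "
from h import *
st()"
```

```text
q [-0.27  0.44  0.16  2.03 -0.11  0.68  2.62] pos [0.5334 0.0148 0.0842] yawx -117.5 tilt [ 0.001 -0.    -1.   ] F [-1.4 -3.5 -2. ] T [-1.054  0.257  0.   ] g 41.9 0.537 t 7.45
```

arm_command(
  commands=[0.0015,0,0.002,0,0,0,0.3,0.0015,0,0.004,0,0,0,0.3,0.0015,0,0.006,0,0,0,0.3,0.0015,0,0.006,0,0,0,0.3],
)

```text
t: 7.85
eef_pos: [0.533, 0.0139, 0.078]
tool_rot: [0.001, -0.519, 0.855, -0.0]
contact_force: [1.0, -3.4, 0.0]
gripper_width: 0.531
grasp_force: 42.1
```

```bash
python3 -c "
from h import *
st()"
```

```text
q [-0.27  0.45  0.16  2.03 -0.11  0.67  2.62] pos [0.533  0.0139 0.078 ] yawx -117.5 tilt [ 0.001  0.    -1.   ] F [ 1.  -3.4  0. ] T [-0.713 -0.144  0.031] g 42.1 0.531 t 7.85
```

arm_command(
  commands=[0.0005,0,0.002,0,0,0,0.3,0.0005,0,0.004,0,0,0,0.3,0.0005,0,0.005,0,0,0,0.3],
)

```text
t: 8.15
eef_pos: [0.5333, 0.0133, 0.0754]
tool_rot: [0.001, -0.518, 0.855, -0.0]
contact_force: [-9.4, -3.3, 35.4]
gripper_width: 0.534
grasp_force: 44.9
```

```bash
python3 -c "
from h import *
st()"
```

```text
q [-0.27  0.46  0.16  2.03 -0.11  0.66  2.62] pos [0.5333 0.0133 0.0754] yawx -117.6 tilt [ 0.002  0.001 -1.   ] F [-9.4 -3.3 35.4] T [-0.754  1.945 -0.077] g 44.9 0.534 t 8.15
```

arm_command(
  commands=[0.001,0,-0.001,0,0,0,0.7,0.001,0,-0.001,0,0,0,0.7,0.001,0,-0.001,0,0,0,0.7],
  force=20,
)

```text
t: 8.45
eef_pos: [0.5315, 0.0134, 0.0737]
tool_rot: [0.0, -0.519, 0.855, 0.0]
contact_force: [0.6, 0.3, 0.5]
gripper_width: 0.7
grasp_force: 0.0
```

```bash
python3 -c "
from h import *
st([.533,.0123,.074])"
```

```text
q [-0.27  0.46  0.16  2.03 -0.11  0.66  2.63] pos [0.5315 0.0134 0.0737] yawx -117.5 tilt [-0.     0.001 -1.   ] F [0.6 0.3 0.5] T [0.038 0.006 0.012] g 0.0 0.7 t 8.45
shift [ 0.0002 -0.0018 -0.0003]
```

arm_command(
  commands=[0,-0.0018,0,0,0,0,0.7,0,-0.0018,0,0,0,0,0.3,0,-0.0018,0,0,0,0,0.3,0,-0.0018,0,0,0,0,0.3],
  force=20,
)

```text
t: 8.85
eef_pos: [0.5333, 0.0118, 0.0739]
tool_rot: [0.0, -0.519, 0.855, -0.0]
contact_force: [1.0, 0.1, 0.8]
gripper_width: 0.543
grasp_force: 20.5
```

```bash
python3 -c "
from h import *
st([.533,.0123,.074])"
```

```text
q [-0.26  0.46  0.16  2.03 -0.11  0.66  2.63] pos [0.5333 0.0118 0.0739] yawx -117.5 tilt [ 0. -0. -1.] F [1.  0.1 0.8] T [-0.098 -0.059  0.019] g 20.5 0.543 t 8.85
shift [-0.0003  0.0005 -0.0001]
```

arm_command(
  commands=[0,0,0.0006,0,0,8,0.3,0,0,0.0012,0,0,16,0.3,0,0,0.0018,0,0,24,0.3,0,0,0.0024,0,0,32,0.3,0,0,0.003,0,0,40,0.3,0,0,0.0036,0,0,48,0.3,0,0,0.0042,0,0,56,0.3,0,0,0.0048,0,0,64,0.3],
)

```text
t: 9.65
eef_pos: [0.5332, 0.0119, 0.0691]
tool_rot: [0.0, 0.016, 1.0, 0.0]
contact_force: [-0.3, -0.1, 0.1]
gripper_width: 0.539
grasp_force: 20.6
```

```bash
python3 -c "
from h import *
st([.533,.0123,.074])"
```

```text
q [-0.49  0.5   0.45  2.05 -0.35  0.66  1.72] pos [0.5332 0.0119 0.0691] yawx 178.2 tilt [ 0.  0. -1.] F [-0.3 -0.1  0.1] T [-0.008 -0.041  0.018] g 20.6 0.539 t 9.65
shift [ 0.0002  0.0004 -0.0049]
```

arm_command(
  commands=[0,0,0.0006,0,0,8,0.3,0,0,0.0012,0,0,16,0.3,0,0,0.0018,0,0,24,0.3],
)

```text
t: 9.95
eef_pos: [0.5332, 0.0119, 0.0673]
tool_rot: [0.0, 0.224, 0.975, 0.0]
contact_force: [0.7, 0.3, -0.0]
gripper_width: 0.539
grasp_force: 20.6
```

```bash
python3 -c "
from h import *
st([.533,.0123,.074])"
```

```text
q [-0.57  0.53  0.56  2.05 -0.44  0.68  1.39] pos [0.5332 0.0119 0.0673] yawx 154.2 tilt [ 0.  0. -1.] F [ 0.7  0.3 -0. ] T [ 0.073  0.01  -0.009] g 20.6 0.539 t 9.95
shift [ 0.0004  0.0002 -0.0067]
```

arm_command(
  commands=[0,0,0.0006,0,0,8,0.3,0,0,0.0012,0,0,16,0.3],
)

```text
t: 10.15
eef_pos: [0.5332, 0.012, 0.0661]
tool_rot: [-0.0, 0.357, 0.934, 0.0]
contact_force: [-0.6, 0.0, -0.7]
gripper_width: 0.539
grasp_force: 20.6
```

```bash
python3 -c "
from h import *
st([.533,.0123,.074])"
```

```text
q [-0.62  0.55  0.63  2.06 -0.51  0.69  1.18] pos [0.5332 0.012  0.0661] yawx 138.2 tilt [ 0.  0. -1.] F [-0.6  0.  -0.7] T [ 0.027 -0.019 -0.029] g 20.6 0.539 t 10.15
shift [ 0.0004  0.0001 -0.0079]
```

arm_command(
  commands=[0,0,0.0006,0,0,8,0.3,0,0,0.0012,0,0,16,0.3],
)

```text
t: 10.35
eef_pos: [0.5332, 0.012, 0.0649]
tool_rot: [-0.0, 0.483, 0.875, 0.0]
contact_force: [0.7, -0.5, 0.1]
gripper_width: 0.536
grasp_force: 20.6
```

```bash
python3 -c "
from h import *
st([.533,.0123,.074])"
```

```text
q [-0.68  0.58  0.7   2.06 -0.58  0.7   0.96] pos [0.5332 0.012  0.0649] yawx 122.2 tilt [ 0.  0. -1.] F [ 0.7 -0.5  0.1] T [-0.039  0.015 -0.041] g 20.6 0.536 t 10.35
shift [ 0.0004 -0.     -0.0091]
```

arm_command(
  commands=[0,0,0.0006,0,0,8,0.3,0,0,0.0012,0,0,16,0.3],
)

```text
t: 10.55
eef_pos: [0.5332, 0.012, 0.0637]
tool_rot: [-0.0, 0.601, 0.8, 0.0]
contact_force: [-0.4, -0.1, -0.9]
gripper_width: 0.537
grasp_force: 20.6
```

```bash
python3 -c "
from h import *
st([.533,.0123,.074])"
```

```text
q [-0.72  0.61  0.77  2.06 -0.65  0.72  0.75] pos [0.5332 0.012  0.0637] yawx 106.2 tilt [-0.  0. -1.] F [-0.4 -0.1 -0.9] T [-0.004  0.023  0.003] g 20.6 0.537 t 10.55
shift [ 0.0003 -0.0001 -0.0103]
```

```bash
python3 -c "
from h import *
c=snap('wrist','w4.png')
hsv=cv2.cvtColor(c['img'],cv2.COLOR_RGB2HSV)
m=cv2.inRange(hsv,(5,130,60),(25,255,255))
for r in range(150,300,15): x=np.nonzero(m[r])[0]; print(r,(x.min(),x.max()) if len(x) else None)
x=np.nonzero(m[:, 326])[0];print(x.min(),x.max())
"
```

```text
150 None
165 (np.int64(323), np.int64(339))
180 (np.int64(316), np.int64(347))
195 (np.int64(316), np.int64(346))
210 (np.int64(317), np.int64(344))
225 (np.int64(317), np.int64(343))
240 (np.int64(317), np.int64(342))
255 (np.int64(307), np.int64(347))
270 (np.int64(287), np.int64(368))
285 (np.int64(276), np.int64(377))
163 456
```

arm_command(
  commands=[0,0,0.0006,0,0,8,0.3,0,0,0.0012,0,0,16,0.3,0,0,0.0018,0,0,24,0.3],
)

```text
t: 10.9
eef_pos: [0.5331, 0.012, 0.0619]
tool_rot: [-0.0, 0.753, 0.658, 0.0]
contact_force: [0.4, 0.1, -0.3]
gripper_width: 0.546
grasp_force: 20.6
```

```bash
python3 -c "
from h import *
st([.533,.0123,.074])"
```

```text
q [-0.79  0.66  0.88  2.07 -0.75  0.76  0.43] pos [0.5331 0.012  0.0619] yawx 82.3 tilt [-0.  0. -1.] F [ 0.4  0.1 -0.3] T [ 0.017  0.021 -0.042] g 20.6 0.546 t 10.9
shift [ 0.0003 -0.0002 -0.0121]
```

arm_command(
  commands=[0,0,0.0006,0,0,8,0.3,0,0,0.0012,0,0,16,0.3,0,0,0.0018,0,0,24,0.3,0,0,0.0024,0,0,32,0.3],
)

```text
t: 11.3
eef_pos: [0.5331, 0.0121, 0.0594]
tool_rot: [-0.0, 0.905, 0.425, -0.0]
contact_force: [-0.4, -0.3, -0.4]
gripper_width: 0.538
grasp_force: 20.6
```

```bash
python3 -c "
from h import *
st([.533,.0123,.074])"
```

```text
q [-0.86  0.74  1.    2.07 -0.88  0.83 -0.01] pos [0.5331 0.0121 0.0594] yawx 50.3 tilt [-0.  0. -1.] F [-0.4 -0.3 -0.4] T [0.017 0.057 0.016] g 20.6 0.538 t 11.3
shift [ 0.0001 -0.0002 -0.0146]
```

arm_command(
  commands=[0,0,0.0006,0,0,8,0.3,0,0,0.0012,0,0,16,0.3],
)

```text
t: 11.5
eef_pos: [0.5332, 0.0121, 0.0582]
tool_rot: [-0.0, 0.955, 0.295, -0.0]
contact_force: [0.1, 0.2, 0.6]
gripper_width: 0.539
grasp_force: 20.7
```

```bash
python3 -c "
from h import *
st([.533,.0123,.074])"
```

```text
q [-0.89  0.79  1.06  2.07 -0.94  0.87 -0.24] pos [0.5332 0.0121 0.0582] yawx 34.3 tilt [-0.  0. -1.] F [0.1 0.2 0.6] T [ 0.065  0.012 -0.004] g 20.7 0.539 t 11.5
shift [-0.     -0.0002 -0.0158]
```

arm_command(
  commands=[0,0,0.0006,0,0,8,0.3,0,0,0.0012,0,0,16,0.3],
)

```text
t: 11.7
eef_pos: [0.5332, 0.0122, 0.057]
tool_rot: [-0.0, 0.987, 0.159, -0.0]
contact_force: [-1.2, -0.3, 1.0]
gripper_width: 0.542
grasp_force: 20.7
```

```bash
python3 -c "
from h import *
st([.533,.0123,.074])"
```

```text
q [-0.92  0.84  1.12  2.08 -1.    0.92 -0.47] pos [0.5332 0.0122 0.057 ] yawx 18.3 tilt [-0.     0.001 -1.   ] F [-1.2 -0.3  1. ] T [ 0.051 -0.01  -0.017] g 20.7 0.542 t 11.7
shift [-0.0001 -0.0002 -0.017 ]
```

arm_command(
  commands=[0,0,0.0006,0,0,8,0.3],
)

```text
t: 11.8
eef_pos: [0.5332, 0.0121, 0.0563]
tool_rot: [-0.0, 0.996, 0.09, -0.0]
contact_force: [-0.0, -0.2, -1.1]
gripper_width: 0.542
grasp_force: 20.6
```

```bash
python3 -c "
from h import *
st([.533,.0123,.074])
c=snap('wrist','w5.png')
hsv=cv2.cvtColor(c['img'],cv2.COLOR_RGB2HSV)
m=cv2.inRange(hsv,(5,130,60),(25,255,255))
for r in range(165,256,15): x=np.nonzero(m[r])[0]; print(r,(x.min(),x.max()) if len(x) else None)
x=np.nonzero(m[:, 326])[0];print(x.min(),x.max())"
```

```text
q [-0.93  0.86  1.15  2.08 -1.03  0.94 -0.58] pos [0.5332 0.0121 0.0563] yawx 10.3 tilt [-0.001  0.    -1.   ] F [-0.  -0.2 -1.1] T [ 0.023  0.01  -0.008] g 20.6 0.542 t 11.8
shift [-0.0001 -0.0002 -0.0177]
165 (np.int64(323), np.int64(339))
180 (np.int64(316), np.int64(346))
195 (np.int64(316), np.int64(346))
210 (np.int64(317), np.int64(344))
225 (np.int64(317), np.int64(343))
240 (np.int64(317), np.int64(342))
255 (np.int64(307), np.int64(346))
164 456
```

View pics/w5.png

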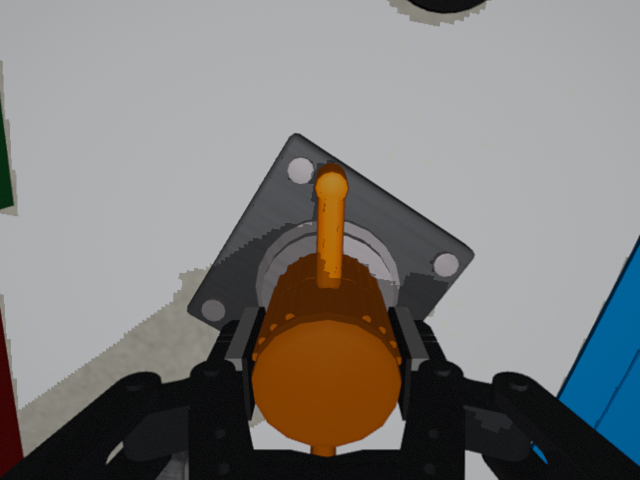

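The cap has followed the gripper, with the wing still centred at (331,186). Its rim is now close to the shoulder and no red band shows. I continue in small steps.

arm_command(
  commands=[0,0,0.0005,0,0,7,0.3],
)

```text
t: 11.95
eef_pos: [0.5331, 0.0119, 0.0559]
tool_rot: [-0.0, 0.999, 0.032, -0.0]
contact_force: [-0.5, 0.4, 4.1]
gripper_width: 0.537
grasp_force: 20.9
```

```bash
python3 -c "
from h import *
st([.533,.0123,.074])"
```

```text
q [-0.94  0.88  1.17  2.08 -1.05  0.96 -0.68] pos [0.5331 0.0119 0.0559] yawx 3.6 tilt [-0.001  0.    -1.   ] F [-0.5  0.4  4.1] T [ 0.261  0.181 -0.017] g 20.9 0.537 t 11.95
shift [-0.     -0.0004 -0.0181]
```

arm_command(
  commands=[0,0,0,0,0,7,0.3],
)

```text
t: 12.05
eef_pos: [0.5332, 0.0122, 0.056]
tool_rot: [-0.0, 1.0, -0.03, -0.0]
contact_force: [0.6, 0.4, 1.0]
gripper_width: 0.538
grasp_force: 20.8
```

```bash
python3 -c "
from h import *
st([.533,.0123,.074])"
```

```text
q [-0.95  0.9   1.19  2.08 -1.07  0.98 -0.79] pos [0.5332 0.0122 0.056 ] yawx -3.5 tilt [-0.001  0.001 -1.   ] F [0.6 0.4 1. ] T [ 0.169  0.018 -0.05 ] g 20.8 0.538 t 12.05
shift [-0.0002 -0.0001 -0.018 ]
```

arm_command(
  commands=[0,0,0.0003,0,0,7,0.3],
)

```text
t: 12.15
eef_pos: [0.5333, 0.0123, 0.0558]
tool_rot: [-0.0, 0.996, -0.091, -0.0]
contact_force: [-1.4, 1.6, 4.5]
gripper_width: 0.541
grasp_force: 21.0
```

```bash
cat >> h.py <<'E'
def wing():
    c=read_camera('wrist'); hsv=cv2.cvtColor(c['img'],cv2.COLOR_RGB2HSV); m=cv2.inRange(hsv,(5,130,60),(25,255,255))
    for r in (185,235):
        x=np.nonzero(m[r])[0]; print('wing',r,x.min(),x.max())
E
python3 -c "
from h import *
st([.533,.0123,.074]); wing()"
```

```text
q [-0.95  0.92  1.21  2.08 -1.09  1.   -0.9 ] pos [0.5333 0.0123 0.0558] yawx -10.5 tilt [-0.     0.001 -1.   ] F [-1.4  1.6  4.5] T [ 0.365  0.02  -0.022] g 21.0 0.541 t 12.15
shift [-0.0003 -0.     -0.0182]
wing 185 315 347
wing 235 317 342
```

arm_command(
  commands=[0,0,0,0,0,7,0.3],
)

```text
t: 12.3
eef_pos: [0.5334, 0.012, 0.0559]
tool_rot: [-0.0, 0.989, -0.151, -0.0]
contact_force: [-1.5, 1.7, 2.2]
gripper_width: 0.537
grasp_force: 20.9
```

```bash
python3 -c "
from h import *
st([.533,.0123,.074]); wing()"
```

```text
q [-0.96  0.94  1.23  2.08 -1.11  1.02 -1.  ] pos [0.5334 0.012  0.0559] yawx -17.4 tilt [-0.     0.001 -1.   ] F [-1.5  1.7  2.2] T [ 0.273 -0.005 -0.019] g 20.9 0.537 t 12.3
shift [-0.0005 -0.0002 -0.0181]
wing 185 315 347
wing 235 317 343
```

arm_command(
  commands=[0,0,0,0,0,7,0.3],
)

```text
t: 12.45
eef_pos: [0.5334, 0.012, 0.0559]
tool_rot: [-0.0, 0.978, -0.211, -0.0]
contact_force: [0.6, 0.8, 2.3]
gripper_width: 0.543
grasp_force: 20.8
```

```bash
python3 -c "
from h import *
st([.533,.0123,.074]); wing()"
```

```text
q [-0.97  0.96  1.25  2.08 -1.12  1.04 -1.11] pos [0.5334 0.012  0.0559] yawx -24.3 tilt [ 0.     0.001 -1.   ] F [0.6 0.8 2.3] T [ 0.171 -0.052  0.007] g 20.8 0.543 t 12.45
shift [-0.0005 -0.0002 -0.0181]
wing 185 315 347
wing 235 317 343
```

arm_command(
  commands=[0,0,0,0,0,7,0.3],
)

```text
t: 12.6
eef_pos: [0.5333, 0.0117, 0.0558]
tool_rot: [-0.0, 0.963, -0.27, -0.0]
contact_force: [-0.5, -0.2, 0.3]
gripper_width: 0.541
grasp_force: 20.9
```

```bash
python3 -c "
from h import *
st([.533,.0123,.074]); wing()"
```

```text
q [-0.97  0.98  1.27  2.08 -1.14  1.06 -1.21] pos [0.5333 0.0117 0.0558] yawx -31.3 tilt [-0.  0. -1.] F [-0.5 -0.2  0.3] T [-0.035 -0.13   0.102] g 20.9 0.541 t 12.6
shift [-0.0006 -0.0004 -0.0182]
wing 185 315 347
wing 235 317 343
```

Tz is rising (+0.10 N·m, in the resisting sense), so the cap is starting to tighten.

arm_command(
  commands=[0,0,0,0,0,5,0.3],
)

```text
t: 12.75
eef_pos: [0.5332, 0.0117, 0.0557]
tool_rot: [0.0, 0.951, -0.311, -0.0]
contact_force: [-1.6, -0.9, 2.0]
gripper_width: 0.534
grasp_force: 21.1
```

```bash
python3 -c "
from h import *
st([.533,.0123,.074]); wing()"
```

```text
q [-0.97  1.    1.28  2.08 -1.15  1.08 -1.29] pos [0.5332 0.0117 0.0557] yawx -36.2 tilt [-0. -0. -1.] F [-1.6 -0.9  2. ] T [-0.007 -0.02   0.156] g 21.1 0.534 t 12.75
shift [-0.0005 -0.0003 -0.0183]
wing 185 315 347
wing 235 317 343
```

arm_command(
  commands=[0,0,0,0,0,5,0.3],
)

```text
t: 12.9
eef_pos: [0.5331, 0.0116, 0.0557]
tool_rot: [0.0, 0.936, -0.352, -0.0]
contact_force: [-0.3, -1.1, 0.9]
gripper_width: 0.539
grasp_force: 21.3
```

```bash
python3 -c "
from h import *
st([.533,.0123,.074]); wing()"
```

```text
q [-0.98  1.01  1.29  2.08 -1.16  1.09 -1.37] pos [0.5331 0.0116 0.0557] yawx -41.2 tilt [-0. -0. -1.] F [-0.3 -1.1  0.9] T [-0.23  -0.172  0.392] g 21.3 0.539 t 12.9
shift [-0.0005 -0.0005 -0.0183]
wing 185 314 347
wing 235 316 342
```

Tz is 0.39 N·m, about 6 N at a wing, so the cap is tight. It took about 284° and dropped 18 mm, which points to fully home. I'll check the red band from the side.

```bash
python3 -c "
from h import *
c=read_camera('side'); u,v=proj(c,[.533,.0123,.04]).round().astype(int); print(u,v)
im=c['img'][v-45:v+45,u-60:u+60,::-1]; cv2.imwrite('pics/s2.png',cv2.resize(im,None,fx=6,fy=6,interpolation=cv2.INTER_CUBIC))
for z in (.03,.039,.096,.105): print(z,(proj(c,[.533,.0123,z])-[u-60,v-45])*6)
"
```

```text
313 250
0.03 [361.39687623 283.73996407]
0.039 [361.30498501 271.62061513]
0.096 [360.70970136 193.12497898]
0.105 [360.6135525  180.44900027]
```

View pics/s2.png

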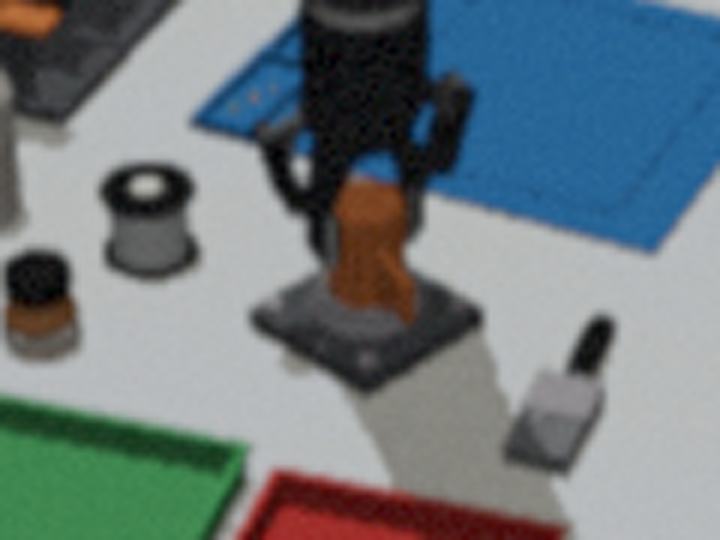

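The side crop shows the cap's rim resting directly on the shoulder at (370,315) with no red band, so the cap is good and goes to the large green tray. Now I back it off.

arm_command(
  commands=[0,0,0,0,0,0,0.3,0,0,0,0,0,-7,0.3,0,0,0,0,0,-14,0.3,0,0,0,0,0,-20,0.3,0,0,-0.0006,0,0,-28,0.3,0,0,-0.0012,0,0,-36,0.3,0,0,-0.0018,0,0,-44,0.3,0,0,-0.0024,0,0,-52,0.3],
  force=50,
)

```text
t: 13.8
eef_pos: [0.533, 0.0121, 0.0579]
tool_rot: [-0.0, 0.995, 0.097, -0.0]
contact_force: [-0.1, 0.3, -1.3]
gripper_width: 0.534
grasp_force: 51.1
```

```bash
python3 -c "
from h import *
st([.533,.0123,.074]); wing()"
```

```text
q [-0.93  0.86  1.15  2.08 -1.03  0.94 -0.57] pos [0.533  0.0121 0.0579] yawx 11.1 tilt [-0.  0. -1.] F [-0.1  0.3 -1.3] T [-0.004 -0.017 -0.026] g 51.1 0.534 t 13.8
shift [ 0.     -0.0002 -0.0161]
wing 185 315 347
wing 235 317 342
```

Backing off freely, with the wing still aligned.

arm_command(
  commands=[0,0,-0.0006,0,0,-8,0.3,0,0,-0.0012,0,0,-16,0.3,0,0,-0.0018,0,0,-24,0.3,0,0,-0.0024,0,0,-32,0.3,0,0,-0.003,0,0,-40,0.3,0,0,-0.0036,0,0,-48,0.3,0,0,-0.0042,0,0,-56,0.3,0,0,-0.0048,0,0,-64,0.3],
)

```text
t: 14.65
eef_pos: [0.533, 0.012, 0.0628]
tool_rot: [-0.0, 0.794, 0.608, -0.0]
contact_force: [-0.7, -0.4, -0.7]
gripper_width: 0.534
grasp_force: 51.1
```

```bash
python3 -c "
from h import *
st([.533,.0123,.074])"
```

```text
q [-0.82  0.68  0.92  2.07 -0.79  0.79  0.33] pos [0.533  0.012  0.0628] yawx 74.9 tilt [-0.  0. -1.] F [-0.7 -0.4 -0.7] T [ 0.027 -0.031  0.017] g 51.1 0.534 t 14.65
shift [ 0.0003 -0.0001 -0.0112]
```

arm_command(
  commands=[0,0,-0.0006,0,0,-8,0.3,0,0,-0.0012,0,0,-16,0.3,0,0,-0.0018,0,0,-24,0.3,0,0,-0.0024,0,0,-32,0.3,0,0,-0.003,0,0,-40,0.3,0,0,-0.0036,0,0,-48,0.3,0,0,-0.0042,0,0,-56,0.3,0,0,-0.0048,0,0,-64,0.3],
)

```text
t: 15.45
eef_pos: [0.533, 0.0119, 0.0677]
tool_rot: [-0.0, 0.351, 0.936, 0.0]
contact_force: [-0.6, -0.2, -0.1]
gripper_width: 0.533
grasp_force: 51.1
```

```bash
python3 -c "
from h import *
st([.533,.0123,.074]);wing()"
```

```text
q [-0.63  0.55  0.64  2.06 -0.52  0.69  1.2 ] pos [0.533  0.0119 0.0677] yawx 138.9 tilt [-0.  0. -1.] F [-0.6 -0.2 -0.1] T [ 0.016 -0.001  0.032] g 51.1 0.533 t 15.45
shift [ 0.0003  0.0003 -0.0063]
wing 185 315 348
wing 235 317 342
```

arm_command(
  commands=[0,0,-0.0006,0,0,-8,0.3,0,0,-0.0012,0,0,-16,0.3,0,0,-0.0018,0,0,-24,0.3,0,0,-0.0024,0,0,-32,0.3,0,0,-0.003,0,0,-40,0.3,0,0,-0.0036,0,0,-48,0.3,0,0,-0.0042,0,0,-56,0.3,0,0,-0.0048,0,0,-64,0.3],
)

```text
t: 16.3
eef_pos: [0.533, 0.0118, 0.0724]
tool_rot: [-0.0, -0.197, 0.98, 0.0]
contact_force: [-0.3, 0.1, -2.0]
gripper_width: 0.53
grasp_force: 51.2
```

arm_command(
  commands=[0,0,-0.0006,0,0,-8,0.3,0,0,-0.0012,0,0,-16,0.3,0,0,-0.0018,0,0,-24,0.3,0,0,-0.0024,0,0,-32,0.3,0,0,-0.003,0,0,-40,0.3,0,0,-0.0036,0,0,-48,0.3,0,0,-0.004,0,0,-53,0.3],
)

```text
t: 17.0
eef_pos: [0.5329, 0.0117, 0.0763]
tool_rot: [-0.0, -0.613, 0.79, 0.0]
contact_force: [0.8, -0.1, -1.5]
gripper_width: 0.532
grasp_force: 51.2
```

```bash
python3 -c "
from h import *
st([.533,.0123,.074]);wing()"
```

```text
q [-0.23  0.45  0.11  2.03 -0.08  0.66  2.82] pos [0.5329 0.0117 0.0763] yawx -104.4 tilt [-0.001  0.    -1.   ] F [ 0.8 -0.1 -1.5] T [ 0.004 -0.013 -0.001] g 51.2 0.532 t 17.0
shift [-0.0006  0.0001  0.0023]
wing 185 315 348
wing 235 317 343
```

Home was TCP 0.0557 with the rim at 0.030, so the rim is now at about 50.6 mm. I'll try a gentle lift.

arm_command(
  commands=[0,0,-0.001,0,0,0,0.3,0,0,-0.002,0,0,0,0.3,0,0,-0.004,0,0,0,0.3,0,0,-0.006,0,0,0,0.3],
)

```text
t: 17.45
eef_pos: [0.5332, 0.0119, 0.0827]
tool_rot: [-0.0, -0.612, 0.791, -0.0]
contact_force: [-0.2, 0.6, -1.2]
gripper_width: 0.532
grasp_force: 51.2
```

```bash
python3 -c "
from h import *
st([.613,.258,.15])
c=read_camera('top')
hsv=cv2.cvtColor(c['img'],cv2.COLOR_RGB2HSV); m=cv2.inRange(hsv,(50,100,60),(75,255,255)); m[:160]=0;m[250:]=0;m[:,:190]=0;m[:,290:]=0
ct=max(cv2.findContours(m,0,2)[0],key=cv2.contourArea); r=cv2.minAreaRect(ct); print(r,at(c,*r[0],.013),[at(c,*p,.026).round(3) for p in cv2.boxPoints(r)])"
```

```text
q [-0.23  0.44  0.11  2.02 -0.08  0.68  2.82] pos [0.5332 0.0119 0.0827] yawx -104.6 tilt [-0. -0. -1.] F [-0.2  0.6 -1.2] T [0.022 0.015 0.05 ] g 51.2 0.532 t 17.45
shift [-0.2583 -0.0153 -0.0673]
((238.0558624267578, 204.6283416748047), (55.846466064453125, 57.50658416748047), 84.92039489746094) [0.61559087 0.26216586 0.013     ] [array([0.691, 0.354, 0.026]), array([0.705, 0.182, 0.026]), array([0.535, 0.167, 0.026]), array([0.523, 0.336, 0.026])]
```

Lifted free with no pull. The tray centre is near (0.617,0.262), so I go up and over.

arm_command(
  commands=[0,0,-0.03,0,0,0,0.3,0,0,-0.06,0,0,0,0.3,0,0,-0.08,0,0,0,0.3,-0.05,-0.003,-0.08,0,0,0,0.3,-0.1,-0.007,-0.08,0,0,0,0.3,-0.14,-0.01,-0.08,0,0,0,0.3,-0.18,-0.012,-0.08,0,0,0,0.3,-0.22,-0.015,-0.08,0,0,0,0.3],
)

```text
t: 18.3
eef_pos: [0.603, 0.2228, 0.1626]
tool_rot: [-0.0, -0.612, 0.791, 0.0]
contact_force: [0.1, 0.2, 0.2]
gripper_width: 0.532
grasp_force: 51.9
```

```bash
python3 -c "
from h import *
st([.617,.262,.12])"
```

```text
q [-0.51  0.49  0.08  1.71 -0.05  0.95  2.48] pos [0.603  0.2228 0.1626] yawx -104.5 tilt [-0.  0. -1.] F [0.1 0.2 0.2] T [-0.047 -0.03  -0.013] g 51.9 0.532 t 18.3
shift [-0.0415 -0.0037  0.0426]
```

arm_command(
  commands=[-0.0415,-0.004,0,0,0,0,0.3,-0.0415,-0.004,0.03,0,0,0,0.3,-0.0415,-0.004,0.06,0,0,0,0.3,-0.0415,-0.004,0.09,0,0,0,0.3,-0.0415,-0.004,0.11,0,0,0,0.3,-0.0415,-0.004,0.11,0,0,0,0.3],
)

```text
t: 18.9
eef_pos: [0.6147, 0.2592, 0.0492]
tool_rot: [-0.003, -0.612, 0.791, 0.001]
contact_force: [-0.9, -0.8, -1.8]
gripper_width: 0.532
grasp_force: 51.9
```

```bash
python3 -c "
from h import *
st([.617,.262,.0287])
c=snap('wrist','w6.png')"
```

```text
q [-0.54  0.67  0.06  1.7  -0.06  0.78  2.44] pos [0.6147 0.2592 0.0492] yawx -104.5 tilt [-0.006 -0.003 -1.   ] F [-0.9 -0.8 -1.8] T [-0.012  0.012  0.003] g 51.9 0.532 t 18.9
shift [-0.0034 -0.0017  0.0204]
```

View pics/w6.png

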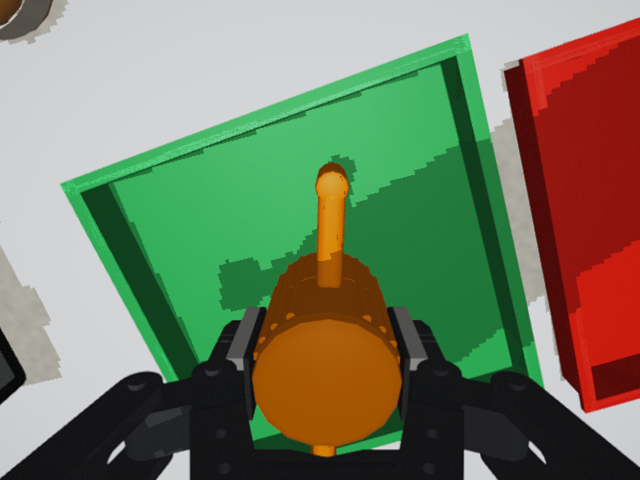

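The cap is inside the large green tray, well clear of the walls (far wall at about (270,110), right wall at about (500,250)). I lower the last 20 mm.

arm_command(
  commands=[0,0,0.01,0,0,0,0.3,0,0,0.017,0,0,0,0.3,0,0,0.0195,0,0,0,0.3,0,0,0.0195,0,0,0,0.3],
)

```text
t: 19.35
eef_pos: [0.617, 0.2602, 0.033]
tool_rot: [-0.0, -0.612, 0.791, 0.0]
contact_force: [-0.9, -0.9, -0.5]
gripper_width: 0.532
grasp_force: 51.9
```

```bash
python3 -c "
from h import *
st([.617,.262,.0287])"
```

```text
q [-0.54  0.69  0.06  1.71 -0.06  0.75  2.44] pos [0.617  0.2602 0.033 ] yawx -104.5 tilt [-0. -0. -1.] F [-0.9 -0.9 -0.5] T [-0.029 -0.023  0.036] g 51.9 0.532 t 19.35
shift [-0.0018  0.0005  0.0043]
```

arm_command(
  commands=[0,0,0.002,0,0,0,0.3,0,0,0.004,0,0,0,0.3,0,0,0.0045,0,0,0,0.3,0,0,0.0045,0,0,0,0.3],
)

```text
t: 19.75
eef_pos: [0.6175, 0.2604, 0.0291]
tool_rot: [0.0, -0.612, 0.791, -0.0]
contact_force: [-1.1, 1.2, 3.4]
gripper_width: 0.532
grasp_force: 52.2
```

```bash
python3 -c "
from h import *
st([.617,.262,.0287])"
```

```text
q [-0.54  0.7   0.06  1.71 -0.06  0.74  2.44] pos [0.6175 0.2604 0.0291] yawx -104.5 tilt [ 0.001  0.    -1.   ] F [-1.1  1.2  3.4] T [-0.005  0.11  -0.005] g 52.2 0.532 t 19.75
shift [-0.0014  0.0009  0.0004]
```

The cap is touching the tray floor. I release and lift straight up.

arm_command(
  commands=[0,0,0,0,0,0,0.75,0,0,0,0,0,0,0.75,0,0,0,0,0,0,0.75,0,0,-0.02,0,0,0,0.75,0,0,-0.06,0,0,0,0.75,0,0,-0.1,0,0,0,0.75,0,0,-0.15,0,0,0,0.75,0,0,-0.15,0,0,0,0.75],
)

```text
t: 20.55
eef_pos: [0.6214, 0.2619, 0.1866]
tool_rot: [0.006, -0.612, 0.791, -0.001]
contact_force: [0.6, -0.3, 0.2]
gripper_width: 0.752
grasp_force: 0.0
```

```bash
python3 -c "
from h import *
st()
c=snap('wrist','w7.png')"
```

```text
q [-0.55  0.51  0.08  1.62 -0.05  1.01  2.44] pos [0.6214 0.2619 0.1866] yawx -104.5 tilt [ 0.012  0.006 -1.   ] F [ 0.6 -0.3  0.2] T [-0.005 -0.077 -0.003] g 0.0 0.752 t 20.55
```

View pics/w7.png

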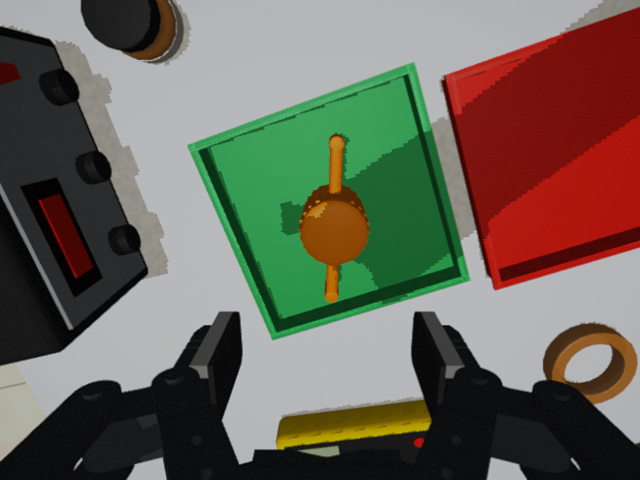

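The cap stands upright near the tray's centre at (334,232), clear of the walls, and the gripper is clear above it. I hand the job in.

```bash
python3 -c "
from h import *
print(hand_in())"
```

```text
the job is handed in; nothing more can be done
None
```

The cap went fully home onto the gauge's shoulder, so I backed it off and stood it upright in the large green tray, then handed the job in at about 21 s; the verdict was not shown to me.

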